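# Set out the bearing counter's sample display

### The arm

A 6-joint arm with a two-finger parallel gripper is mounted at the origin on the work surface. World frame = base frame: x ahead of the robot, y to its left, z up, the work surface at z = 0. Lengths are in mm, angles in rad, forces in N, time in s.
With the tool pointing down it reaches from about 400 to 925 mm from the base axis. Payload 12.5 kg.
Tool frame: the origin (TCP) lies at the very end of the fingers, on their centre line; the grasp point (between the pads) lies 19 mm behind it; z points along the fingers, y is the line along which they close (so a half turn about z gives the same grasp; the last joint's range is limited). The gripper opens to 95 mm and grips with 3 to 60 N. Pads are 20 mm wide; open, the fingers measure 119 mm over their backs; the gripper's body (75 mm by 180 mm) begins 59 mm behind the grasp point.
Start: joints at [-1.264, 0.491, 1.559, -0, 1.092, -0.106], TCP at [250.759, -572.509, 214.661] pointing down, gripper open.
Joint ranges: [-3.1, 3.1], [-0.84, 2.19], [0.05, 2.79], [-1.13, 4.28], [0.06, 2.93], [-2.69, 2.69]. Speed limits (rad/s): [2.22, 2.22, 2.79, 3.14, 3.14, 3.14].

### API

Orientations are given as [roll, pitch, yaw] about the fixed x, y, z axes, in that order (R = Rz(yaw) Ry(pitch) Rx(roll)).
In Python, from cell import env gives the robot as it stands.
- The arm moves only by the shell command python3 steer.py 'ROWS'. ROWS is a JSON list of rows, 1 to 5 of them, each written [[dx, dy, dz], turn, opening]: dx, dy, dz in mm, then a turn about the tool's z in rad, then the opening from 0.0 (shut) to 1.0 (fully open); each row is the pose to reach, as a shift and turn from the pose commanded when the command began, along the tool's axes at that moment; what a row does not reach only later rows make up. A row lasts 1/12 s, in which the tool goes at most 41.7 mm and 0.125 rad, less where a joint would pass 70% of its speed; a pose out of reach is approached as far as the arm can. The fingers move at their own pace and stop on an object; the grip force is fixed at half the most. Time passes only in rows, so rows that do not move let the fingers close. It prints the time, the measured TCP pose, the force, the opening and the grip force at its end. Input that does not fit is refused with a message, and nothing moves.
- env.state(): the state, without advancing time (a new reading comes with each control period).
- env.read_camera(name): name is "scene" or "top"; returns (picture, depth): 420x560x3 uint8, red, green, blue; 420x560 float32, mm along the optical axis (not along the pixel's ray), 0 where there is no reading.
- env.camera_info(name): a dict with "vertical_fov" (degrees; the focal length in pixels is half the picture's height over the tangent of half this angle, whatever the lens; pixels are square), "cx", "cy" (the principal point, pixels), "origin" and "attitude" of the camera in the world. Camera axes: x right, y down, z forward; pixel columns grow to the right and rows downward; lengths in mm; the calibration is good to about 2 mm. A picture is of the moment at which its call begins. camera_info takes no time and is no camera call.
- env.job_done(): hands the job in; it is judged then, once.
The state is a dict: "t": time; "joints": joint angles; "qvel": joint speeds; "tau": joint torques, N m; "eef_pos": TCP position; "tcp_rot": TCP orientation; "ft_force": force on the tool from outside, world axes, zero at the start; "moment": the same for the moment, N m; "opening": opening from 0.0 (shut) to 1.0 (fully open); "grip_force": force on a finger pad.
Only numpy, scipy, OpenCV 4.12 (cv2) and the standard library are available. Lean on these libraries where they do the work, as an engineer would, in place of code of your own. Each camera call takes 0.05 s, during which the arm holds its last target. There are 200 camera calls.

### The job

Set out the sample display on the parts counter: lay each bearing flat on the stage of its own colour, centred on the circle between the stops, and clip each size tag onto the snap hook of its own colour by pushing its eye in past the sprung gate, so that it hangs freely inside the shut hook. When every bearing and tag that is there is in place, switch the display light on by pushing the orange lever fully over to the far side. Leave the caliper, the tape roll and the parts bin alone.

Things in the scene. Friction and masses are not known exactly. Their poses are not given: they have to be found in the camera images.
- station_red: fixed red stand, base plate 265 x 90 x 5 mm, white stage in front and a snap hook on a post behind. Origin on the counter under the stage centre; x runs from stage to hook (away from the robot), z up. Stage top (106 x 84 mm) at z = 9 mm, printed with a centre dot and 64 mm circle; two stops 50 mm wide, 7 mm high before and behind it along x, 76 mm apart; clear to both sides (y)
- nose_red (a point): top end of the red snap hook's nose: upright bar 6 mm thick at x = 145 mm of the stand, top at z = 212 mm. The hook lies in the stand's plane y = 0: the nose bends at its foot into a bar (axis at z = 171 mm, x = 157 to 173 mm, the lowest stretch) that runs on to the post (12 x 20 mm, at x = 200 mm, top z = 225 mm). Free space under the bar
- gate_red (a joint): sprung gate closing the top of the red hook, hinged on the post at z = 221 mm, sloping to the nose at z = 202 mm: 0 = shut, up to 0.85 rad as its end is pushed down into the hook, by 1.3 to 4 N. An eye lowered level over the nose, crown 6 to 14 mm beyond the nose's axis, tips it, passes its end some 20 to 30 mm below the nose's top, and it snaps back
- tag_red: loose red size tag, 60 g, lying flat: plate 85 x 36 x 10 mm with a white label on top, and a steel eye (ring of 6 mm round wire, hole 28 mm, outside 40 mm) at one end, the eye's centre 65 mm from the plate's centre at half the plate's thickness. Origin under the plate's centre; x runs along it towards the eye, z up. May be absent
- crown_red (a point): middle of the wire at the outer end of the red tag's eye, 17 mm beyond the eye's centre (tag's axes)
- bearing_red: loose ball bearing with red seals, a flat steel disc 60 mm across and 16 mm high, 0.2 kg. Origin at the centre of its underside. May be absent
- station_yellow: fixed yellow stand, base plate 265 x 90 x 5 mm, white stage in front and a snap hook on a post behind. Origin on the counter under the stage centre; x runs from stage to hook (away from the robot), z up. Stage top (106 x 84 mm) at z = 9 mm, printed with a centre dot and 64 mm circle; two stops 50 mm wide, 7 mm high before and behind it along x, 76 mm apart; clear to both sides (y)
- nose_yellow (a point): top end of the yellow snap hook's nose: upright bar 6 mm thick at x = 145 mm of the stand, top at z = 212 mm. The hook lies in the stand's plane y = 0: the nose bends at its foot into a bar (axis at z = 171 mm, x = 157 to 173 mm, the lowest stretch) that runs on to the post (12 x 20 mm, at x = 200 mm, top z = 225 mm). Free space under the bar
- gate_yellow (a joint): sprung gate closing the top of the yellow hook, hinged on the post at z = 221 mm, sloping to the nose at z = 202 mm: 0 = shut, up to 0.85 rad as its end is pushed down into the hook, by 1.3 to 4 N. An eye lowered level over the nose, crown 6 to 14 mm beyond the nose's axis, tips it, passes its end some 20 to 30 mm below the nose's top, and it snaps back
- tag_yellow: loose yellow size tag, 60 g, lying flat: plate 85 x 36 x 10 mm with a white label on top, and a steel eye (ring of 6 mm round wire, hole 28 mm, outside 40 mm) at one end, the eye's centre 65 mm from the plate's centre at half the plate's thickness. Origin under the plate's centre; x runs along it towards the eye, z up. May be absent
- crown_yellow (a point): middle of the wire at the outer end of the yellow tag's eye, 17 mm beyond the eye's centre (tag's axes)
- bearing_yellow: loose ball bearing with yellow seals, a flat steel disc 60 mm across and 16 mm high, 0.2 kg. Origin at the centre of its underside. May be absent
- station_blue: fixed blue stand, base plate 265 x 90 x 5 mm, white stage in front and a snap hook on a post behind. Origin on the counter under the stage centre; x runs from stage to hook (away from the robot), z up. Stage top (106 x 84 mm) at z = 9 mm, printed with a centre dot and 64 mm circle; two stops 50 mm wide, 7 mm high before and behind it along x, 76 mm apart; clear to both sides (y)
- nose_blue (a point): top end of the blue snap hook's nose: upright bar 6 mm thick at x = 145 mm of the stand, top at z = 212 mm. The hook lies in the stand's plane y = 0: the nose bends at its foot into a bar (axis at z = 171 mm, x = 157 to 173 mm, the lowest stretch) that runs on to the post (12 x 20 mm, at x = 200 mm, top z = 225 mm). Free space under the bar
- gate_blue (a joint): sprung gate closing the top of the blue hook, hinged on the post at z = 221 mm, sloping to the nose at z = 202 mm: 0 = shut, up to 0.85 rad as its end is pushed down into the hook, by 1.3 to 4 N. An eye lowered level over the nose, crown 6 to 14 mm beyond the nose's axis, tips it, passes its end some 20 to 30 mm below the nose's top, and it snaps back
- tag_blue: loose blue size tag, 60 g, lying flat: plate 85 x 36 x 10 mm with a white label on top, and a steel eye (ring of 6 mm round wire, hole 28 mm, outside 40 mm) at one end, the eye's centre 65 mm from the plate's centre at half the plate's thickness. Origin under the plate's centre; x runs along it towards the eye, z up. May be absent
- crown_blue (a point): middle of the wire at the outer end of the blue tag's eye, 17 mm beyond the eye's centre (tag's axes)
- bearing_blue: loose ball bearing with blue seals, a flat steel disc 60 mm across and 16 mm high, 0.2 kg. Origin at the centre of its underside. May be absent
- switch (a joint): orange toggle lever of the display light: about 0 leaning to the robot (off), 1.0 swung fully to the far side (on); it stays where it is left, light friction
- switch_tip (a point): end of the toggle lever, 80 mm from its pivot, in the lever's swing plane; the lever swings about a level pivot, symmetrically to both sides of upright
- switch_base: grey block that carries the toggle lever, fixed on the counter; x is the direction in which the lever is pushed on, origin at its underside centre
- caliper: bystander: caliper lying on the counter, 200 mm long; leave it alone
- tape: bystander: green tape roll 90 mm across, 24 mm high; leave it alone
- parts_bin: bystander: open green parts bin 160 x 100 x 70 mm; leave it alone

How it is judged (in metres and radians):
On the way, in this order (a step that is already met when the one before it is completed fails the run):
1. every bearing present is centred on its stage and every tag present hangs in its shut hook, while the light is still off (horizontal distance between bearing_red and station_red below 0.007 m and z of bearing_red in the frame of station_red below 0.012 m and angle between each of bearing_red, bearing_yellow, bearing_blue's own z axis and vertical below 0.08 rad and linear speed of each of bearing_red, bearing_yellow, bearing_blue below 0.03 m/s and x of crown_red in the frame of station_red between 0.147 and 0.197 m and y of crown_red in the frame of station_red between -0.014 and 0.014 m and z of crown_red in the frame of station_red between 0.17 and 0.197 m and angle between each of tag_red, tag_yellow, tag_blue's own x axis and vertical below 0.45 rad and value of joint each of gate_red, gate_yellow, gate_blue below 0.12 rad and linear speed of each of tag_red, tag_yellow, tag_blue below 0.08 m/s and horizontal distance between bearing_yellow and station_yellow below 0.007 m and z of bearing_yellow in the frame of station_yellow below 0.012 m and x of crown_yellow in the frame of station_yellow between 0.147 and 0.197 m and y of crown_yellow in the frame of station_yellow between -0.014 and 0.014 m and z of crown_yellow in the frame of station_yellow between 0.17 and 0.197 m and horizontal distance between bearing_blue and station_blue below 0.007 m and z of bearing_blue in the frame of station_blue below 0.012 m and x of crown_blue in the frame of station_blue between 0.147 and 0.197 m and y of crown_blue in the frame of station_blue between -0.014 and 0.014 m and z of crown_blue in the frame of station_blue between 0.17 and 0.197 m and value of joint switch below 0.5 rad), for 0.2 s.
2. the light's lever is pushed over to on (value of joint switch above 0.85 rad), for 0.2 s.
At the end, for the whole second after the job is handed in: every bearing present lies flat on the stage of its colour within 7 mm of the circle's centre, every tag present hangs (within 0.45 rad of upright) by its eye inside the hook of its colour with the gate shut, all at rest, and the lever stands at more than 0.85 rad (horizontal distance between bearing_red and station_red below 0.007 m and z of bearing_red in the frame of station_red below 0.012 m and angle between each of bearing_red, bearing_yellow, bearing_blue's own z axis and vertical below 0.08 rad and linear speed of each of bearing_red, bearing_yellow, bearing_blue below 0.03 m/s and x of crown_red in the frame of station_red between 0.147 and 0.197 m and y of crown_red in the frame of station_red between -0.014 and 0.014 m and z of crown_red in the frame of station_red between 0.17 and 0.197 m and angle between each of tag_red, tag_yellow, tag_blue's own x axis and vertical below 0.45 rad and value of joint each of gate_red, gate_yellow, gate_blue below 0.12 rad and linear speed of each of tag_red, tag_yellow, tag_blue below 0.08 m/s and horizontal distance between bearing_yellow and station_yellow below 0.007 m and z of bearing_yellow in the frame of station_yellow below 0.012 m and x of crown_yellow in the frame of station_yellow between 0.147 and 0.197 m and y of crown_yellow in the frame of station_yellow between -0.014 and 0.014 m and z of crown_yellow in the frame of station_yellow between 0.17 and 0.197 m and horizontal distance between bearing_blue and station_blue below 0.007 m and z of bearing_blue in the frame of station_blue below 0.012 m and x of crown_blue in the frame of station_blue between 0.147 and 0.197 m and y of crown_blue in the frame of station_blue between -0.014 and 0.014 m and z of crown_blue in the frame of station_blue between 0.17 and 0.197 m and value of joint switch above 0.85 rad); the robot touches nothing.
It fails at once if a bystander is moved more than 30 mm (distance of any of caliper, tape, parts_bin from where it was at the start of the episode above 0.03 m).
Of tag_red, tag_yellow, tag_blue only 2 to 3 are there at a start; the rules pass over those that are not, and their reading is None.
Of bearing_red, bearing_yellow, bearing_blue only 2 to 3 are there at a start; the rules pass over those that are not, and their reading is None.
At some moment in a run one of bearing_red, bearing_yellow, bearing_blue may be knocked a few centimetres aside while the robot is not near it.
It also fails if it takes over 210 s, if anything falls off the work surface, if the arm or the gripper's body presses on something with over 40 N, if the wrist force passes 120 N, or if a joint passes its speed limit or range.

## Working session

There is one attempt and no reset: what is moved stays moved. The work goes in short steps, Python scripts to look and compute and a shell command to move; the robot and the scene stay as the last step left them, time stands still between calls to the robot, and variables do not carry over. Pictures are saved under pics/ and viewed, at most 14 in all, crops included, and the job is handed in when it is done.

```bash
ls; mkdir -p pics; python3 - <<'E'
from cell import env
import cv2
for n in("scene","top"):
    p,d=env.read_camera(n); cv2.imwrite(f"pics/{n}0.png",p[:,:,::-1]); print(n,env.camera_info(n))
print(env.state())
E
```

```text
cell.py
pics
steer.py
scene {'vertical_fov': 44.87505726337084, 'cx': 279.4814081901243, 'cy': 208.31495492990496, 'origin': array([1442.08435646, -160.12209753, 1006.95731774]), 'attitude': array([-2.35126081, -0.01408108,  1.38635312])}
top {'vertical_fov': 45.64621674868805, 'cx': 275.53146053004525, 'cy': 207.09238573792862, 'origin': array([ 396.10858934,   17.50963456, 1655.22993337]), 'attitude': array([-3.00824455,  0.01366278, -1.57914402])}
{'t': 0.1, 'joints': array([-1.26356925e+00,  4.91477007e-01,  1.55936473e+00, -1.50545794e-06,
        1.09170146e+00, -1.05580298e-01]), 'qvel': array([-0.00086712, -0.00105564, -0.00242052,  0.002315  ,  0.00019186,
       -0.00045196]), 'tau': array([ 2.85730915e-03, -6.13623190e+01, -2.58605361e+01,  6.94219116e-02,
        4.69951797e-02, -5.40285077e-05]), 'eef_pos': array([ 250.70882194, -572.28960773,  214.14221219]), 'tcp_rot': array([-3.14064727e+00, -9.88440094e-05,  4.12808027e-01]), 'ft_force': array([-0.00513175,  0.66186589, -0.58024723]), 'moment': array([0.01285145, 0.00471687, 0.02096336]), 'grip_force': 0.0, 'opening': 1.0012810455912127}
```
View pics/top0.png

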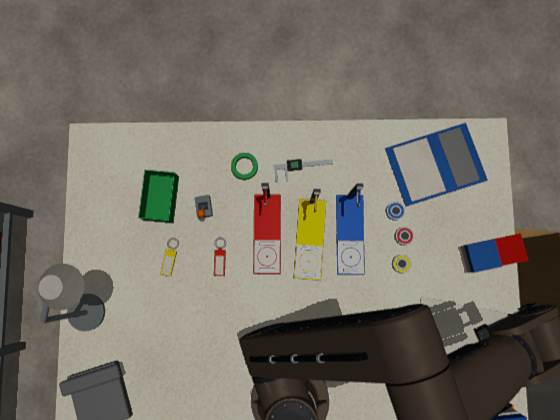

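View pics/scene0.png

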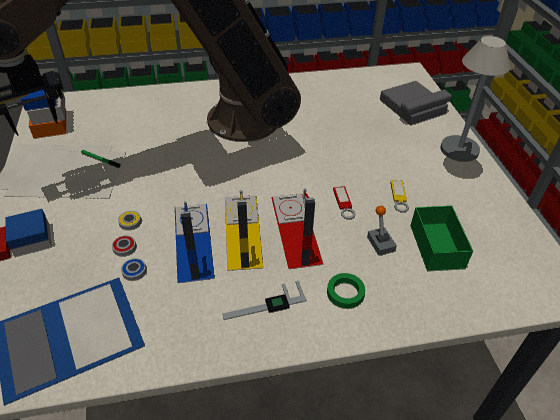

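Top view: bearings blue (395,211), red (404,236) and yellow (402,264) on the right. Stands red, yellow and blue are in the middle, with stage circles near (267,257), (309,262) and (350,257). Tags are yellow (168,262) and red (220,262), with no blue tag visible. The switch is at (203,207).

```bash
cat > h.py <<'E'
from cell import env
import cv2, numpy as np
from scipy.spatial.transform import Rotation as R
def cloud(n):
    p,d=env.read_camera(n); i=env.camera_info(n); h,w=d.shape
    f=h/2/np.tan(np.radians(i['vertical_fov']/2))
    v,u=np.mgrid[:h,:w]
    c=np.dstack([(u-i['cx'])/f*d,(v-i['cy'])/f*d,d]).astype(float)
    P=c@R.from_euler('xyz',i['attitude']).as_matrix().T+i['origin']
    P[d==0]=np.nan
    return p,P
HUE=dict(red=(-8,8),yellow=(22,35),blue=(100,125),green=(45,85),orange=(9,17))
def mask(p,c,s=110,vmin=60):
    H=cv2.cvtColor(p,cv2.COLOR_RGB2HSV).astype(int); h=H[...,0]; a,b=HUE[c]
    if a<0: h=np.where(h>90,h-180,h)
    return (h>=a)&(h<=b)&(H[...,1]>s)&(H[...,2]>vmin)
def comps(m,mn=8):
    n,l,st,_=cv2.connectedComponentsWithStats(m.astype(np.uint8),connectivity=8)
    return [l==k for k in range(1,n) if st[k,4]>=mn]
E
python3 - <<'E'
from h import *
np.set_printoptions(precision=1,suppress=True)
for n in("top","scene"):
    p,P=cloud(n); np.savez(f"{n}0.npz",p=p,P=P)
    box=(P[...,0]>330)&(P[...,0]<900)&(abs(P[...,1])<520)&(P[...,2]>-8)&(P[...,2]<300)
    for c in HUE:
        for m in comps(mask(p,c)&box):
            q=P[m]; r=cv2.minAreaRect(q[:,:2].astype(np.float32))
            v,u=np.nonzero(m)
            print(n,c,m.sum(),'px',u.mean().round(),v.mean().round(),'mean',q.mean(0),'z',np.percentile(q[:,2],[5,95]),'rect',np.array(r[0]),np.array(r[1]),round(r[2],1))
    hi=box&(P[...,2]>195)&(P[...,2]<240)
    for m in comps(hi,2): 
        q=P[m]; print(n,'high',m.sum(),q.mean(0),q.min(0),q.max(0))
    fl=box&(P[...,2]<4)&(P[...,2]>-4); print('counter z',np.median(P[box&(p.min(2)>150)][:,2]))
p=np.load("top0.npz")['p'];q=np.load("scene0.npz")['p']
cv2.imwrite("pics/c0.png",cv2.resize(p[170:290,150:430],None,fx=2.8,fy=2.8,interpolation=2)[:,:,::-1])
cv2.imwrite("pics/c1.png",cv2.resize(q[170:300,100:420],None,fx=2.5,fy=2.5,interpolation=2)[:,:,::-1])
E
```

```text
top red 1274 px 267.0 219.0 mean [575.7  65.9  12. ] z [-0.4 14.4] rect [529.8  68.6] [ 89.  259.8] 89.5
top red 91 px 404.0 235.0 mean [ 517.9 -383.3   17.5] z [11.6 23.4] rect [ 518.7 -383.8] [49.4 48.9] 25.8
top red 145 px 219.0 260.0 mean [444.8 224.1  10.4] z [ 4.8 16.8] rect [438.6 224.7] [36.3 88.6] 87.9
top yellow 1233 px 311.0 223.0 mean [563.5 -77.7  11. ] z [ 0.1 13.7] rect [550.4 -76.8] [ 89.8 186.2] 84.8
top yellow 146 px 169.0 259.0 mean [446.8 390.2  10.3] z [ 3.1 17.5] rect [440.7 393.9] [39.3 90.7] 77.5
top yellow 12 px 295.0 256.0 mean [456.3 -24.6   3.9] z [-1.8 12.3] rect [456.3 -24.5] [ 0.4 36.5] 89.0
top yellow 98 px 402.0 263.0 mean [ 427.6 -370.5   17.6] z [12.5 23.1] rect [ 427.8 -371. ] [49.8 49.2] 46.1
top yellow 11 px 321.0 266.0 mean [ 421.2 -109.2    6.8] z [ 1.6 12. ] rect [ 421.2 -109.3] [ 0.9 32.6] 87.8
top yellow 12 px 294.0 268.0 mean [413.8 -20.7   4.3] z [-1.5 11.1] rect [413.9 -20.7] [ 0.3 36. ] 89.1
top yellow 13 px 317.0 279.0 mean [380.6 -93.8   6.4] z [ 1.5 11.9] rect [379.7 -92. ] [ 8.9 31.4] 17.5
top yellow 13 px 304.0 278.0 mean [382.2 -52
[... 3726 characters left out ...]
 162.2] 84.4
scene green 8 px 468.0 240.0 mean [703.8 465.7  69. ] z [66.9 71. ] rect [704.  465.9] [ 2.2 22.7] 85.2
scene green 482 px 346.0 288.0 mean [759.9 142.   23.1] z [20.  26.2] rect [759.3 142.2] [87.4 87.8] 23.6
scene green 64 px 277.0 302.0 mean [761.2 -25.1  11.4] z [ 8.3 14.6] rect [760.6 -25.8] [18.6 22.9] 12.9
scene orange 76 px 380.0 210.0 mean [592.4 272.   99. ] z [ 91.2 107. ] rect [540.1 295.2] [ 23.3 135. ] 66.2
scene high 159 [650.7  66.1 213.3] [599.5  56.5 195.2] [663.9  76.9 227.9]
scene high 152 [633.  -83.7 214.1] [581.1 -94.1 195.3] [646.6 -74.6 226.9]
scene high 163 [ 647.3 -207.9  213.7] [ 594.7 -218.3  195.6] [ 660.2 -198.2  228.5]
counter z -0.610387509846646
```

View pics/c0.png

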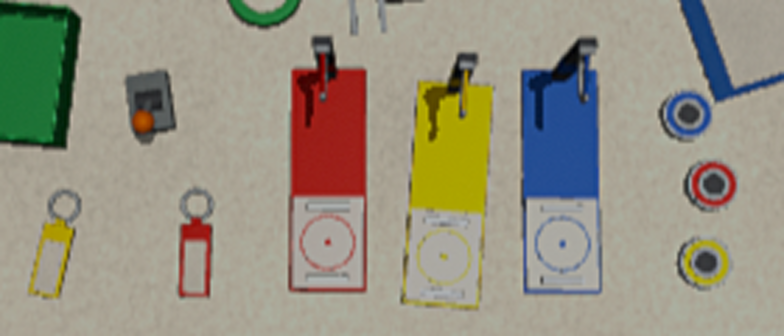

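View pics/c1.png

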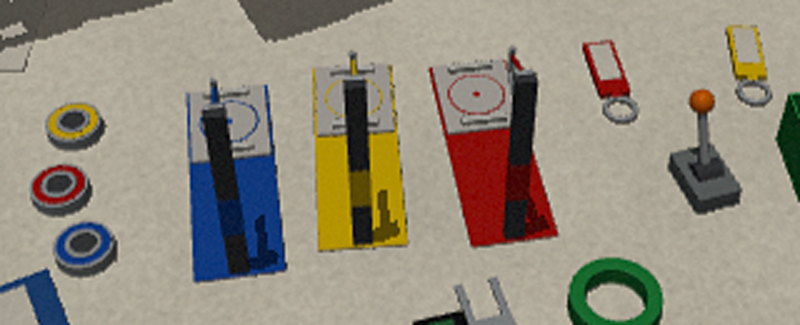

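```bash
cat >> h.py <<'E'
def plane(n,u,v,z):
    i=env.camera_info(n); f=210/np.tan(np.radians(i['vertical_fov']/2))
    u=np.atleast_1d(u).astype(float);v=np.atleast_1d(v)
    r=np.c_[(u-i['cx'])/f,(v-i['cy'])/f,np.ones(len(u))]@R.from_euler('xyz',i['attitude']).as_matrix().T
    o=i['origin']; return (o+r*((z-o[2])/r[:,2])[:,None])[:,:2]
def maskplane(n,m,z):
    v,u=np.nonzero(m); return plane(n,u,v,z)
def ringfit(n,p,c,g,z,rad,tol,s=40):
    v,u=np.mgrid[:420,:560]; Q=plane(n,u.ravel(),v.ravel(),z)
    ok=mask(p,c,s,50).ravel(); g=np.array(g,float)
    for _ in range(8):
        r=np.linalg.norm(Q-g,axis=1); k=ok&(abs(r-rad)<tol); q=Q[k]
        if len(q)<8: return g*np.nan,len(q)
        A=np.c_[2*q,np.ones(len(q))]; s_=np.linalg.lstsq(A,(q**2).sum(1),rcond=None)[0]; g=s_[:2]
    return g,len(q)
def bearing(n,p,P,c):
    best=None
    for m in comps(mask(p,c),40):
        q=maskplane(n,m,16); h=P[m]
        (x,y),(w,l),a=cv2.minAreaRect(q.astype(np.float32))
        if 35<w<62 and 35<l<62 and h[:,2].mean()<40: best=np.array([x,y]); print(c,n,'bearing',q.mean(0).round(1),best.round(1),round(h[:,2].mean()))
E
python3 - <<'E'
from h import *
np.set_printoptions(precision=1,suppress=True)
G=dict(red=(454,68),yellow=(436,-68),blue=(452,-208))
for n in("top","scene"):
    D=np.load(n+"0.npz");p,P=D['p'],D['P']
    for c in G:
        bearing(n,p,P,c)
        print(n,c,'circle',ringfit(n,p,c,G[c],9,32,7))
        m=max((m for m in comps(mask(p,c)) if abs(P[m][:,1].mean()-G[c][1])<40),key=lambda m:m.sum())
        m=m&(P[...,2]<25); q=maskplane(n,m,5); print('  plate',[np.array(a).round(1) for a in cv2.minAreaRect(q.astype(np.float32))])
    for c in("red","yellow"):
        for m in comps(mask(p,c),80):
            if P[m][:,1].mean()>150 and P[m][:,0].mean()>350:
                k=cv2.morphologyEx(m.astype(np.uint8),cv2.MORPH_CLOSE,np.ones((15,15)))
                q=maskplane(n,k>0,10); r=cv2.minAreaRect(q.astype(np.float32)); print(n,c,'tag plate',q.mean(0),[np.array(a).round(1) for a in r])
        # eye: grey pixels near
    Q=plane(n,*[a.ravel() for a in np.mgrid[:420,:560][::-1]],5)
    H=cv2.cvtColor(p,cv2.COLOR_RGB2GRAY).ravel()
    for c,e in(("red",(503,224)),("yellow",(502,377))):
        r=np.linalg.norm(Q-e,axis=1)
        for _ in range(8):
            k=(np.linalg.norm(Q-e,axis=1)<24)&(H<150)&(Q[:,0]>e[0]-15)
            q=Q[k];A=np.c_[2*q,np.ones(len(q))]; e=np.linalg.lstsq(A,(q**2).sum(1),rcond=None)[0][:2]
        print(n,c,'eye',e,k.sum())
    m=(P[...,2]>205)&(P[...,2]<235)&(P[...,0]>550)&(P[...,0]<700)&(abs(P[...,1])<250)
    for k in comps(m,10):
        q=maskplane(n,k,215); print(n,'hook high minmax x',q[:,0].min(),q[:,0].max(),'y mean',q[:,1].mean())
E
```

```text
red top bearing [ 518.  -383.7] [ 518.  -383.9] 17
top red circle (array([454.9,  69. ]), 102)Traceback (most recent call last):
  File "<stdin>", line 9, in <module>
ValueError: max() iterable argument is empty
```

```bash
sed -i 's/h\[:,2\].mean()/np.nanmean(h[:,2])/g; s/P\[d==0\]=np.nan/P[d==0]=-999/' h.py; cat > m.py <<'E'
from h import *
np.set_printoptions(precision=1,suppress=True)
G=dict(red=(454,68),yellow=(436,-68),blue=(452,-208))
for n in("top","scene"):
    D=np.load(n+"0.npz");p,P=D['p'],np.nan_to_num(D['P'],nan=-999)
    for c in G:
        bearing(n,p,P,c)
        print(n,c,'circle',ringfit(n,p,c,G[c],9,32,7))
        B=(P[...,0]>300)&(P[...,0]<720)&(P[...,2]<25)&(abs(P[...,1]-G[c][1])<55)
        m=max(comps(mask(p,c)&B),key=lambda m:m.sum())
        q=maskplane(n,m,5); print('  plate',[np.array(a).round(1) for a in cv2.minAreaRect(q.astype(np.float32))])
    for c in("red","yellow"):
        for m in comps(mask(p,c)&(P[...,0]>300)&(P[...,1]>150),80):
                k=cv2.morphologyEx(m.astype(np.uint8),cv2.MORPH_CLOSE,np.ones((15,15)))
                q=maskplane(n,k>0,10); r=cv2.minAreaRect(q.astype(np.float32)); print(n,c,'tag plate',q.mean(0),[np.array(a).round(1) for a in r])
    Q=plane(n,*[a.ravel() for a in np.mgrid[:420,:560][::-1]],5)
    H=cv2.cvtColor(p,cv2.COLOR_RGB2GRAY).ravel()
    for c,e in(("red",(503,224)),("yellow",(502,377))):
        for _ in range(8):
            k=(np.linalg.norm(Q-e,axis=1)<24)&(H<150)&(Q[:,0]>e[0]-15)
            q=Q[k];A=np.c_[2*q,np.ones(len(q))]; e=np.linalg.lstsq(A,(q**2).sum(1),rcond=None)[0][:2]
        print(n,c,'eye',e,k.sum())
    m=(P[...,2]>205)&(P[...,2]<235)&(P[...,0]>550)&(P[...,0]<700)&(abs(P[...,1])<250)
    for k in comps(m,10):
        q=maskplane(n,k,215); print(n,'hook high minmax x',q[:,0].min(),q[:,0].max(),'y mean',q[:,1].mean())
E
python3 m.py
```

```text
red top bearing [ 518.  -383.7] [ 518.  -383.9] 17
top red circle (array([454.9,  69. ]), 102)
  plate [array([529.4,  68.5]), array([ 88.7, 259. ]), np.float64(89.5)]
yellow top bearing [ 427.5 -370.6] [ 427.  -370.3] 7
top yellow circle (array([437. , -66.9]), 103)
  plate [array([550. , -76.7]), array([ 89.7, 185.3]), np.float64(85.0)]
blue top bearing [ 601.4 -357. ] [ 601.7 -357.1] 6
top blue circle (array([ 450.7, -206. ]), 38)
  plate [array([ 580.7, -208.8]), array([ 86.2, 151.6]), np.float64(88.6)]
top red tag plate [436.2 224.8] [array([438.6, 224.8]), array([35.6, 88.8]), np.float64(87.8)]
top yellow tag plate [438.  393.1] [array([440.3, 392.6]), array([36.7, 90.8]), np.float64(77.8)]
top red eye [501.9 223.4] 71
top yellow eye [501.8 380.5] 74
top hook high minmax x 595.9484359467829 661.1655494264508 y mean 66.94777992684858
top hook high minmax x 593.1493411014746 655.2109120083671 y mean -208.0605295954416
top hook high minmax x 576.857595504759 641.7013165976606 y mean -83.17338099116498
red scene bearing [ 519. -384.] [ 517.9 -384.3] 1
scene red circle (array([455. 
[... 262 characters left out ...]
]
blue scene bearing [ 601.6 -357.9] [ 601.4 -357.5] 16
scene blue circle (array([ 449.4, -206.5]), 57)
  plate [array([ 579. , -207.4]), array([ 88.9, 161.3]), np.float64(89.2)]
scene red tag plate [441.  223.1] [array([440.4, 222.8]), array([37.8, 90.9]), np.float64(88.1)]
scene yellow tag plate [442.  391.1] [array([440.4, 391.4]), array([37.2, 90.9]), np.float64(77.2)]
scene red eye [503.8 222.7] 85
scene yellow eye [502.9 379.1] 82
scene hook high minmax x 605.2017581053462 670.2429001658439 y mean 66.60498273298283
scene hook high minmax x 587.1320300975109 653.2092936830528 y mean -83.32676264290161
scene hook high minmax x 615.1755314708481 665.943816427056 y mean -208.18570445974404
```

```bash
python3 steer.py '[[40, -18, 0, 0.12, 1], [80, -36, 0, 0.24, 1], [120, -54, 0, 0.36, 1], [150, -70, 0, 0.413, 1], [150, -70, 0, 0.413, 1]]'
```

```text
refused: ROWS must be rows with the three-number parts in brackets of their own. Nothing was moved.
```

The call was refused and nothing moved: it wants rows with the three-number parts in brackets of their own. Same move again in that form.

```bash
python3 steer.py '[[[40, -18, 0], 0.12, 1], [[80, -36, 0], 0.24, 1], [[120, -54, 0], 0.36, 1], [[150, -70, 0], 0.413, 1], [[150, -70, 0], 0.413, 1]]'
```

```text
t: 0.62
eef_pos: [363.3, -443.4, 214.7]
tcp_rot: [-3.14, -0.0, -0.0]
ft_force: [1.0, -0.4, 0.2]
opening: 1.003
grip_force: 0.0
```

```bash
python3 steer.py '[[[0, 0, 0], 0, 1]]'; python3 steer.py '[[[65, -77, 150], 0, 1], [[65, -77, 150], 0, 1], [[65, -77, 150], 0, 1], [[65, -77, 150], 0, 1], [[65, -77, 150], 0, 1]]'
```

```text
t: 0.7
eef_pos: [361.3, -446.8, 214.9]
tcp_rot: [3.141, -0.0, 0.003]
ft_force: [-0.0, -1.1, 0.3]
opening: 1.0
grip_force: 0.0
t: 1.12
eef_pos: [424.4, -369.1, 60.3]
tcp_rot: [-3.138, 0.004, 0.001]
ft_force: [-0.0, 0.4, -0.7]
opening: 0.999
grip_force: 0.0
```

```bash
python3 steer.py '[[[3.4, 0, 40], 0, 1], [[3.4, 0, 60], 0, 1], [[3.4, 0, 60], 0, 1]]'; python3 steer.py '[[[0, 0, 0], 0, 1], [[0, 0, 0], 0, 0], [[0, 0, 0], 0, 0], [[0, 0, 0], 0, 0], [[0, 0, 0], 0, 0]]'
```

```text
t: 1.37
eef_pos: [427.8, -371.8, 1.8]
tcp_rot: [-3.14, 0.002, -0.0]
ft_force: [0.2, 0.2, 0.8]
opening: 0.999
grip_force: 0.0
t: 1.78
eef_pos: [428.4, -371.6, 5.1]
tcp_rot: [3.141, -0.001, -0.0]
ft_force: [-0.1, 0.3, -0.6]
opening: 0.774
grip_force: 0.0
```

```bash
python3 steer.py '[[[0, 0, 0], 0, 0], [[0, 0, 0], 0, 0], [[0, 0, 0], 0, 0], [[0, 0, 0], 0, 0], [[0, 0, 0], 0, 0]]'; python3 steer.py '[[[0, 0, -35], 0, 0], [[0, 0, -70], 0, 0], [[8, -40, -80], 0.05, 0], [[8, -80, -80], 0.09, 0], [[8, -120, -80], 0.09, 0]]'
```

```text
t: 2.2
eef_pos: [428.5, -371.2, 4.9]
tcp_rot: [3.142, 0.0, -0.0]
ft_force: [-0.6, 0.9, 4.9]
opening: 0.628
grip_force: 30.0
t: 2.62
eef_pos: [436.6, -250.3, 85.3]
tcp_rot: [3.141, -0.002, -0.094]
ft_force: [0.0, 0.4, -2.1]
opening: 0.625
grip_force: 30.0
```

```bash
python3 steer.py '[[[-3.7, -41, 0], 0, 0], [[-7.4, -82, 0], 0, 0], [[-11, -122, 0], 0, 0], [[-14.6, -162, 0], 0, 0], [[-16.5, -183.4, 0], 0, 0]]'; python3 steer.py '[[[0, 0, 0], 0, 0], [[0, 0, 40], 0, 0], [[0, 0, 60], 0, 0], [[0, 0, 70.5], 0, 0], [[0, 0, 70.5], 0, 0]]';python3 steer.py '[[[0, 0, 0], 0, 0], [[0, 0, 0], 0, 0.8], [[0, 0, 0], 0, 1], [[0, 0, 0], 0, 1], [[0, 0, 0], 0, 1]]'
```

```text
t: 3.03
eef_pos: [435.7, -63.9, 84.6]
tcp_rot: [-3.141, 0.001, -0.089]
ft_force: [-0.0, -0.9, -2.4]
opening: 0.627
grip_force: 30.0
t: 3.45
eef_pos: [436.3, -67.3, 12.3]
tcp_rot: [-3.141, 0.002, -0.09]
ft_force: [0.5, 0.1, -1.7]
opening: 0.626
grip_force: 30.0
t: 3.87
eef_pos: [436.9, -67.3, 14.6]
tcp_rot: [3.141, -0.001, -0.09]
ft_force: [-0.8, 0.1, -0.3]
opening: 0.845
grip_force: 0.0
```

```bash
python3 steer.py '[[[0, 0, -30], 0, 1], [[0, 0, -70], 0, 1], [[14, 38, -80], -0.05, 1], [[28, 77, -80], -0.09, 1], [[42, 115.3, -80], -0.09, 1]]'; python3 - <<'E'
from cell import env
print(env.state()['eef_pos'])
E
```

```text
t: 4.28
eef_pos: [468.9, -187.3, 96.0]
tcp_rot: [3.14, -0.003, 0.004]
ft_force: [1.0, -0.3, 0.3]
opening: 0.999
grip_force: 0.0
[ 468.85554507 -187.25719852   96.01198008]
```

```bash
python3 steer.py '[[[10, 39.6, 0], 0, 1], [[20, 79, 0], 0, 1], [[30, 119, 0], 0, 1], [[40, 158, 0], 0, 1], [[50.6, 198.4, 0], 0, 1]]'; python3 steer.py '[[[0, 0, 0], 0, 1], [[0, 0, 40], 0, 1], [[0, 0, 75], 0, 1], [[0, 0, 89.5], 0, 1], [[0, 0, 89.5], 0, 1]]';python3 steer.py '[[[0, 0, 0], 0, 0], [[0, 0, 0], 0, 0], [[0, 0, 0], 0, 0], [[0, 0, 0], 0, 0], [[0, 0, 0], 0, 0]]';python3 steer.py '[[[0, 0, 0], 0, 0], [[0, 0, 0], 0, 0], [[0, 0, 0], 0, 0], [[0, 0, 0], 0, 0]]'; python3 steer.py '[[[0, 0, -35], 0, 0], [[0, 0, -70], 0, 0], [[-6, -40, -80], 0, 0], [[-12, -80, -80], 0, 0], [[-18, -120, -80], 0, 0]]'
```

```text
t: 4.7
eef_pos: [518.5, -386.0, 94.5]
tcp_rot: [3.141, -0.0, -0.0]
ft_force: [1.3, 0.4, -0.0]
opening: 1.0
grip_force: 0.0
t: 5.12
eef_pos: [517.8, -383.5, 2.2]
tcp_rot: [-3.14, 0.002, -0.0]
ft_force: [-0.4, -1.0, -0.7]
opening: 1.001
grip_force: 0.0
t: 5.53
eef_pos: [518.7, -384.1, 5.2]
tcp_rot: [3.141, -0.001, -0.0]
ft_force: [-0.1, 1.1, -0.4]
opening: 0.704
grip_force: 0.0
t: 5.87
eef_pos: [518.6, -383.9, 5.0]
tcp_rot: [-3.142, -0.0, -0.0]
ft_force: [-1.4, 2.9, 7.0]
opening: 0.625
grip_force: 30.0
t: 6.28
eef_pos: [500.1, -263.2, 85.3]
tcp_rot: [3.14, -0.001, -0.001]
ft_force: [1.8, -0.1, -2.9]
opening: 0.622
grip_force: 30.0
```

```bash
python3 steer.py '[[[-6, -40, 0], 0, 0], [[-12, -80, 0], 0, 0], [[-18, -120, 0], 0, 0], [[-24, -160, 0], 0, 0], [[-26, -200, 0], 0, 0]]'; python3 steer.py '[[[-6, -40, 0], 0.01, 0], [[-12, -80, 0], 0.01, 0], [[-18, -115, 0], 0.01, 0], [[-19.3, -132.8, 0], 0.01, 0], [[-19.3, -132.8, 0], 0.01, 0]]'; python3 steer.py '[[[0, 0, 40], 0, 0], [[0, 0, 60], 0, 0], [[0, 0, 70.5], 0, 0], [[0, 0, 70.5], 0, 0]]';python3 steer.py '[[[0, 0, 0], 0, 0], [[0, 0, 0], 0, 0.8], [[0, 0, 0], 0, 1], [[0, 0, 0], 0, 1], [[0, 0, 0], 0, 1]]'; python3 steer.py '[[[0, 0, -30], 0, 1], [[0, 0, -70], 0, 1], [[0, 40, -80], -0.01, 1], [[0, 80, -80], -0.01, 1], [[0, 120, -80], -0.01, 1]]'
```

```text
t: 6.7
eef_pos: [473.5, -62.4, 84.6]
tcp_rot: [3.141, 0.0, -0.001]
ft_force: [0.9, -0.3, -2.3]
opening: 0.624
grip_force: 30.0
t: 7.12
eef_pos: [454.7, 71.7, 84.6]
tcp_rot: [-3.142, 0.0, -0.006]
ft_force: [0.2, -0.7, -1.5]
opening: 0.623
grip_force: 30.0
t: 7.45
eef_pos: [455.1, 68.3, 12.3]
tcp_rot: [3.141, 0.002, -0.01]
ft_force: [0.3, 0.8, -1.5]
opening: 0.624
grip_force: 30.0
t: 7.87
eef_pos: [455.7, 68.7, 14.6]
tcp_rot: [3.142, -0.001, -0.01]
ft_force: [0.8, -0.7, -0.3]
opening: 0.85
grip_force: 0.0
t: 8.28
eef_pos: [454.5, -52.2, 95.6]
tcp_rot: [3.141, -0.003, 0.002]
ft_force: [2.5, 0.2, 0.6]
opening: 0.997
grip_force: 0.0
```

```bash
python3 steer.py '[[[0, 40, 0], 0, 1], [[0, 80, 0], 0, 1], [[0, 120, 0], 0, 1], [[0, 160, 0], 0, 1], [[8, 200, 0], 0, 1]]'; python3 steer.py '[[[10, 40, 0], 0, 1], [[20, 80, 0], 0, 1], [[55, 104, 0], 0, 1], [[95, 106.1, 0], 0, 1], [[132, 106.1, 0], 0, 1]]'; python3 steer.py '[[[7.7, 0, 20], 0, 1], [[7.7, 0, 55], 0, 1], [[7.7, 0, 80], 0, 1], [[7.7, 0, 89.5], 0, 1], [[7.7, 0, 89.5], 0, 1]]';python3 steer.py '[[[0, 0, 0], 0, 0], [[0, 0, 0], 0, 0], [[0, 0, 0], 0, 0], [[0, 0, 0], 0, 0], [[0, 0, 0], 0, 0]]';python3 steer.py '[[[0, 0, 0], 0, 0], [[0, 0, 0], 0, 0], [[0, 0, 0], 0, 0], [[0, 0, 0], 0, 0]]'; python3 steer.py '[[[0, 0, -35], 0, 0], [[0, 0, -70], 0, 0], [[-40, 0, -80], 0, 0], [[-80, 0, -80], 0, 0], [[-120, 0, -80], 0, 0]]'
```

```text
t: 8.7
eef_pos: [460.8, -253.1, 94.5]
tcp_rot: [-3.142, 0.0, -0.001]
ft_force: [1.5, 0.2, 1.1]
opening: 0.999
grip_force: 0.0
t: 9.12
eef_pos: [595.2, -359.6, 94.5]
tcp_rot: [3.141, -0.001, -0.003]
ft_force: [-0.0, -0.1, 0.4]
opening: 1.001
grip_force: 0.0
t: 9.53
eef_pos: [601.1, -356.8, 2.9]
tcp_rot: [-3.14, 0.002, -0.0]
ft_force: [0.5, 0.6, 0.7]
opening: 1.0
grip_force: 0.0
t: 9.95
eef_pos: [602.0, -357.6, 5.7]
tcp_rot: [3.141, -0.001, -0.0]
ft_force: [-0.7, 0.4, 0.1]
opening: 0.707
grip_force: 0.0
t: 10.28
eef_pos: [601.9, -357.3, 5.2]
tcp_rot: [3.141, -0.0, -0.0]
ft_force: [-0.9, 2.0, 5.3]
opening: 0.624
grip_force: 30.0
t: 10.7
eef_pos: [480.6, -356.9, 85.3]
tcp_rot: [3.14, -0.001, 0.001]
ft_force: [0.4, -0.5, -1.9]
opening: 0.621
grip_force: 30.0
```

```bash
python3 steer.py '[[[-8, -40, 0], 0.012, 0], [[-16, -80, 0], 0.012, 0], [[-25, -120, 0], 0.012, 0], [[-31.2, -151, 0], 0.012, 0], [[-31.2, -151, 0], 0.012, 0]]'; python3 steer.py '[[[0, 0, 40], 0, 0], [[0, 0, 60], 0, 0], [[0, 0, 70.5], 0, 0], [[0, 0, 70.5], 0, 0]]';python3 steer.py '[[[0, 0, 0], 0, 0], [[0, 0, 0], 0, 0.8], [[0, 0, 0], 0, 1], [[0, 0, 0], 0, 1], [[0, 0, 0], 0, 1]]'; python3 steer.py '[[[0, 0, -30], 0, 1], [[0, 0, -70], 0, 1], [[0, -40, -80], -0.012, 1], [[0, -80, -80], -0.012, 1], [[0, -120, -80], -0.012, 1]]'; python3 steer.py '[[[0, -41, 0], 0, 1], [[0, -82, 0], 0, 1], [[0, -123, 0], 0, 1], [[0, -164, 0], 0, 1], [[0, -205, 0], 0, 1]]'
```

```text
t: 11.12
eef_pos: [448.3, -201.5, 84.6]
tcp_rot: [-3.139, 0.003, -0.01]
ft_force: [0.3, -0.8, -2.9]
opening: 0.625
grip_force: 30.0
t: 11.45
eef_pos: [450.2, -206.1, 12.6]
tcp_rot: [-3.14, 0.002, -0.012]
ft_force: [0.0, 0.6, -2.2]
opening: 0.623
grip_force: 30.0
t: 11.87
eef_pos: [450.8, -206.5, 14.6]
tcp_rot: [3.141, -0.001, -0.012]
ft_force: [-0.3, -0.4, 0.7]
opening: 0.843
grip_force: 0.0
t: 12.28
eef_pos: [452.2, -85.6, 95.4]
tcp_rot: [3.141, -0.003, -0.002]
ft_force: [2.2, -0.2, -0.4]
opening: 0.997
grip_force: 0.0
t: 12.7
eef_pos: [451.8, 120.7, 94.5]
tcp_rot: [3.142, -0.001, -0.0]
ft_force: [1.8, -0.9, 0.2]
opening: 1.001
grip_force: 0.0
```

```bash
python3 steer.py '[[[5, -40, 0], 0.025, 1], [[10, -80, 0], 0.025, 1], [[15.6, -104.6, 0], 0.025, 1], [[15.6, -104.6, 20], 0.025, 1], [[15.6, -104.6, 50], 0.025, 1]]'; python3 steer.py '[[[0, 0, 25], 0, 1], [[0, 0, 36], 0, 1], [[0, 0, 41], 0, 1], [[0, 0, 41], 0, 0], [[0, 0, 41], 0, 0]]'; python3 - <<'E'
from h import *
np.set_printoptions(precision=1,suppress=True)
G=dict(red=(454,68),yellow=(436,-68),blue=(452,-208))
for n in("top","scene"):
    p,P=cloud(n); cv2.imwrite(f"pics/{n}1.png",p[:,:,::-1])
    for c in G:
        for m in comps(mask(p,c),20):
            q=maskplane(n,m,25); d=np.linalg.norm(q.mean(0)-G[c])
            if d<25: print(n,c,q.mean(0),np.array(cv2.minAreaRect(q.astype(np.float32))[0]),m.sum())
        print(ringfit(n,p,c,G[c],25,21,6))
E
```

```text
t: 13.12
eef_pos: [469.1, 225.5, 45.6]
tcp_rot: [-3.14, -0.006, -0.022]
ft_force: [-0.2, -0.0, -0.2]
opening: 0.999
grip_force: 0.0
t: 13.53
eef_pos: [468.2, 223.3, 3.9]
tcp_rot: [-3.141, -0.001, -0.025]
ft_force: [-0.0, 0.2, 1.0]
opening: 0.911
grip_force: 0.0
top red [454.6  67.2] [454.7  67.1] 95
(array([454.5,  67.1]), 126)
top yellow [435.6 -68.5] [435.7 -69.2] 93
(array([435.6, -68.5]), 128)
top blue [ 450.5 -207.9] [ 450.7 -209. ] 89
(array([ 450.1, -207.8]), 127)
scene red [455.1  67.3] [453.7  68.1] 100
(array([453.6,  67.3]), 114)
scene yellow [429.3 -68.8] [431.7 -70.4] 93
(array([435.2, -69. ]), 98)
scene blue [ 448.6 -194.3] [ 448.7 -195.4] 56
(array([ 451. , -209.1]), 82)
```

View pics/scene1.png

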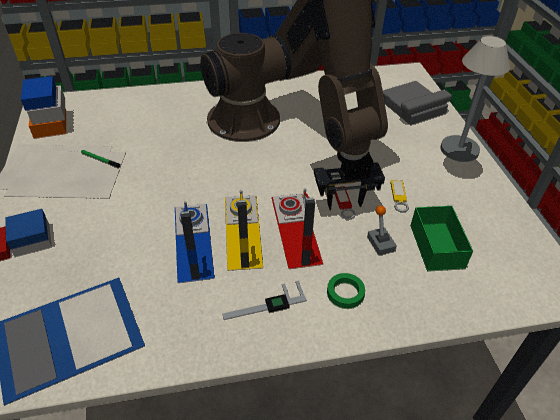

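All three bearings are within about 2 mm of their stage centres. No blue tag is on the counter, and the gripper is over the red tag.

```bash
python3 steer.py '[[[0, 0, 0], 0, 0], [[0, 0, 0], 0, 0], [[0, 0, 0], 0, 0], [[0, 0, 0], 0, 0], [[0, 0, 0], 0, 0]]';python3 steer.py '[[[0, 0, 0], 0, 0], [[0, 0, 0], 0, 0], [[0, 0, 0], 0, 0], [[0, 0, 0], 0, 0], [[0, 0, 0], 0, 0]]';python3 steer.py '[[[0, 0, 0], 0, 0], [[0, 0, 0], 0, 0], [[0, 0, 0], 0, 0], [[0, 0, 0], 0, 0], [[0, 0, 0], 0, 0]]'
```

```text
t: 14.05
eef_pos: [467.8, 223.3, 3.2]
tcp_rot: [3.142, -0.0, -0.025]
ft_force: [-0.3, -0.0, -0.3]
opening: 0.484
grip_force: 0.0
t: 14.47
eef_pos: [467.8, 223.3, 3.1]
tcp_rot: [3.142, -0.0, -0.025]
ft_force: [-0.8, -0.6, 1.7]
opening: 0.373
grip_force: 29.9
t: 14.88
eef_pos: [467.8, 223.3, 3.1]
tcp_rot: [3.142, -0.0, -0.025]
ft_force: [-0.3, 0.5, 2.7]
opening: 0.376
grip_force: 29.9
```

```bash
python3 steer.py '[[[0, 0, -20], 0, 0], [[0, 0, -60], 0, 0], [[0, 0, -100], -0.015, 0], [[0, 0, -140], -0.015, 0], [[0, 0, -180], -0.015, 0]]';python3 steer.py '[[[0, 20, -30], 0, 0], [[20, 55, -55], 0, 0], [[40, 90, -55], 0, 0], [[60, 125, -55], 0, 0], [[75, 154.8, -55], 0, 0]]';python3 steer.py '[[[5, 0, 0], 0, 0], [[5, 0, 0], 0, 0], [[5, 0, 0], 0, 0], [[5, 0, 0], 0, 0]]'; python3 - <<'E'
from h import *
for n in("top","scene"):
    p,P=cloud(n); np.savez(f"{n}2.npz",p=p,P=P)
    c=p[130:290,200:380] if n=="top" else p[130:270,220:400]
    cv2.imwrite(f"pics/{n}2.png",cv2.resize(c,None,fx=4,fy=4,interpolation=2)[:,:,::-1])
E
```

```text
t: 15.3
eef_pos: [467.2, 223.0, 184.8]
tcp_rot: [3.141, 0.001, -0.01]
ft_force: [1.1, -0.3, -0.7]
opening: 0.375
grip_force: 29.9
t: 15.72
eef_pos: [542.0, 65.6, 238.7]
tcp_rot: [3.141, -0.001, -0.01]
ft_force: [0.9, 0.5, -0.6]
opening: 0.371
grip_force: 29.9
t: 16.05
eef_pos: [545.4, 68.7, 237.9]
tcp_rot: [-3.142, 0.001, -0.009]
ft_force: [-0.3, 0.3, -0.4]
opening: 0.372
grip_force: 29.9
```

View pics/top2.png

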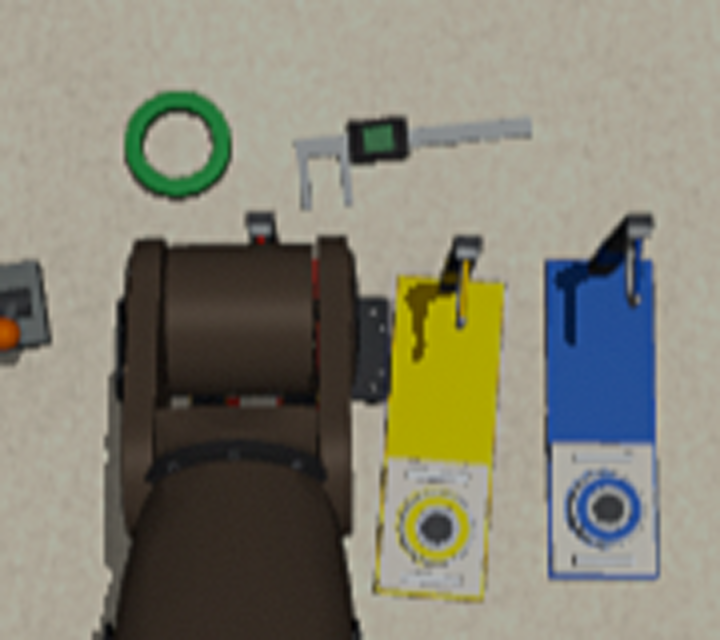

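View pics/scene2.png

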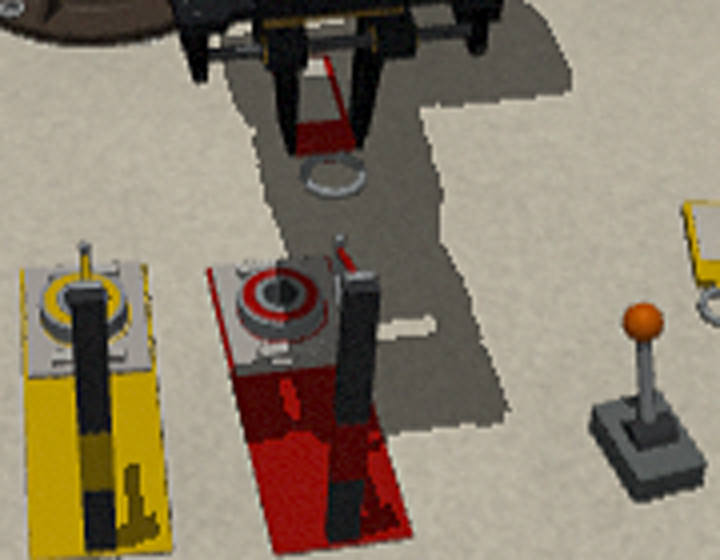

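The eye in the scene camera is centred near crop (334,175), which is full (303.5,173.8). The nose top is near (340,240), which is (305,190). The tag hangs level in the grip.

```bash
python3 - <<'E'
from h import *
np.set_printoptions(precision=1,suppress=True)
D=np.load("scene2.npz");P=D['P']
m=np.zeros((420,560),bool); m[164:182,293:314]=1
q=P[m&(P[...,2]>215)&(P[...,2]<260)&(P[...,0]>575)]
print(len(q),'z',np.median(q[:,2]),q.min(0),q.max(0))
k=m&(P[...,2]>215)&(P[...,2]<260)&(P[...,0]>570)
z=238+2
w=maskplane('scene',k,z); w=w[w[:,0]>573]
from scipy.optimize import least_squares
s=least_squares(lambda a:np.hypot(*(w-a[:2]).T)-17,[593,68],loss='soft_l1').x
print('eye centre',s, 'nresid',np.abs(np.hypot(*(w-s).T)-17).mean(),'w range',w.min(0),w.max(0))
n=(P[...,2]>205)&(P[...,2]<216); n[:, :300]=0;n[:,312:]=0
for v,u in zip(*np.nonzero(n)): 
    if P[v,u,0]<612 : print(u,v,P[v,u],D['p'][v,u])
print(plane('scene',305,189.5,212))
E
```

```text
60 z 241.15647337312583 [576.   47.7 237.1] [598.9  86.8 244.9]
eye centre [579.1  66.8] nresid 1.950354644595987 w range [573.3  47.6] [599.5  86.3]
304 189 [600.   66.2 210. ] [129 133 135]
305 189 [598.9  68.9 208.7] [115 119 120]
304 190 [603.3  65.5 210. ] [79 81 81]
305 190 [601.1  68.5 207.6] [64 68 70]
304 191 [602.6  65.9 206.2] [68 63 64]
305 191 [603.8  67.9 207. ] [69 52 55]
304 193 [608.   64.7 205. ] [69 32 31]
[[604.1  67.6]]
```

```bash
python3 steer.py '[[[13, 0, 0], 0, 0], [[13, 0, 0], 0, 0], [[13, 0, 0], 0, 0], [[13, 0, 10], 0, 0], [[13, 0, 18], 0, 0]]';python3 steer.py '[[[0, 0, 4], 0, 0], [[0, 0, 8], 0, 0], [[0, 0, 12], 0, 0], [[0, 0, 16], 0, 0], [[0, 0, 20], 0, 0]]';python3 steer.py '[[[0, 0, 4], 0, 0], [[0, 0, 8], 0, 0], [[0, 0, 12], 0, 0], [[0, 0, 16], 0, 0], [[0, 0, 20], 0, 0]]'; python3 - <<'E'
from h import *
p,P=cloud("scene"); np.savez("scene3.npz",p=p,P=P)
cv2.imwrite("pics/scene3.png",cv2.resize(p[150:230,260:360],None,fx=7,fy=7,interpolation=2)[:,:,::-1])
E
```

```text
t: 16.57
eef_pos: [558.5, 67.9, 219.4]
tcp_rot: [3.142, -0.0, -0.01]
ft_force: [0.3, 0.0, -0.3]
opening: 0.378
grip_force: 29.9
t: 16.98
eef_pos: [559.4, 67.5, 200.0]
tcp_rot: [3.141, -0.001, -0.01]
ft_force: [0.1, -0.4, 1.8]
opening: 0.374
grip_force: 29.9
t: 17.4
eef_pos: [559.0, 67.6, 179.5]
tcp_rot: [3.142, 0.001, -0.01]
ft_force: [-0.1, 0.4, 1.9]
opening: 0.372
grip_force: 29.9
```

View pics/scene3.png

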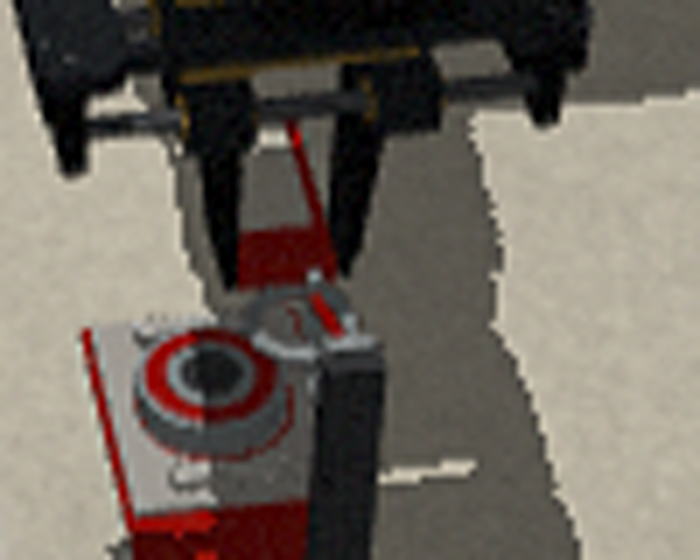

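```bash
python3 steer.py '[[[0, 0, 0], 0, 0], [[0, 0, 0], 0, 0], [[0, 0, 0], 0, 0]]'; python3 steer.py '[[[0, 0, 1], 0, 0], [[0, 0, 2], 0, 0], [[0, 0, 3], 0, 0], [[0, 0, 3], 0, 0], [[0, 0, 3], 0, 0]]'
```

```text
t: 17.7
eef_pos: [559.1, 67.6, 180.1]
tcp_rot: [3.142, 0.0, -0.01]
ft_force: [0.1, 0.5, -0.2]
opening: 0.375
grip_force: 29.9
t: 18.12
eef_pos: [559.7, 67.5, 177.5]
tcp_rot: [3.142, -0.002, -0.01]
ft_force: [3.0, 1.0, 4.5]
opening: 0.375
grip_force: 30.0
```

```bash
python3 steer.py '[[[0, 0, -2], 0, 0], [[0, 0, -2], 0, 0], [[0, 0, -2], 0, 0.7], [[0, 0, -2], 0, 0.7], [[0, 0, -2], 0, 0.7]]'; python3 steer.py '[[[0, 0, 0], 0, 0.7], [[0, 0, 0], 0, 0.7], [[0, 0, 0], 0, 0.7], [[0, 0, 0], 0, 0.7], [[0, 0, 0], 0, 0.7]]'; python3 steer.py '[[[-20, 0, 0], 0, 0.7], [[-40, 0, 0], 0, 0.7], [[-40, 0, -40], 0, 0.7], [[-40, 0, -80], 0, 0.7], [[-40, 0, -80], 0, 1]]';python3 - <<'E'
from h import *
p,P=cloud("scene"); q,_=cloud("top")
a=cv2.resize(p[150:270,240:360],(560,560),interpolation=2);b=cv2.resize(q[180:290,190:300],(240,240),interpolation=2)
a[:240,:240]=b*1
cv2.imwrite("pics/scene4.png",a[:,:,::-1])
E
```

```text
t: 18.53
eef_pos: [558.8, 67.5, 178.8]
tcp_rot: [3.141, 0.001, -0.01]
ft_force: [-0.4, 0.5, 0.3]
opening: 0.53
grip_force: 0.0
t: 18.95
eef_pos: [559.1, 67.5, 179.1]
tcp_rot: [3.141, 0.0, -0.01]
ft_force: [0.0, -0.6, -0.1]
opening: 0.699
grip_force: 0.0
t: 19.37
eef_pos: [521.2, 68.1, 265.8]
tcp_rot: [-3.141, -0.01, -0.01]
ft_force: [0.2, 0.4, 0.8]
opening: 0.734
grip_force: 0.0
```

View pics/scene4.png

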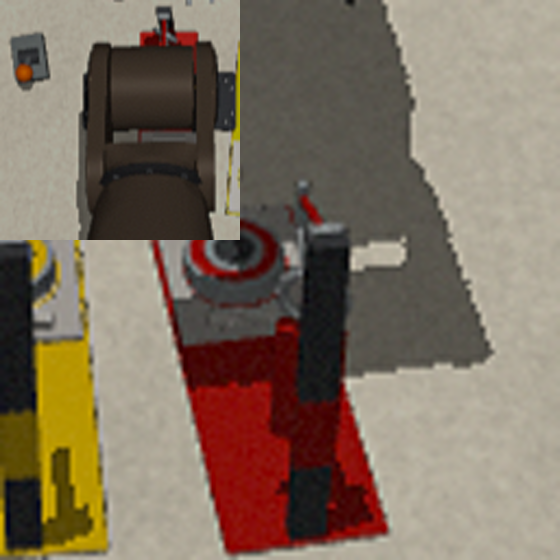

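```bash
python3 steer.py '[[[-7, -40, 0], 0.05, 1], [[-14, -80, 0], 0.1, 1], [[-21, -120, 0], 0.15, 1], [[-28, -160, 0], 0.198, 1], [[-35, -200, 0], 0.198, 1]]'; python3 - <<'E'
import numpy as np
# commanded
y=-.01; p=np.array([518.75,67.97])+np.array([np.cos(y),np.sin(y)])*-35+np.array([np.sin(y),-np.cos(y)])*-200
y=-.208; d=np.array([467.7,386.3])-p; print(p,d@[np.cos(y),np.sin(y)],d@[np.sin(y),-np.cos(y)])
E
```

```text
t: 19.88
eef_pos: [485.1, 269.9, 257.7]
tcp_rot: [3.14, 0.002, -0.212]
ft_force: [1.2, -0.1, 0.2]
opening: 0.997
grip_force: 0.0
[485.75171665 268.30999425] -42.02796774903893 -111.71909352414688
```

```bash
python3 steer.py '[[[-15, -39, 0], 0, 1], [[-30, -78, 0], 0, 1], [[-42, -111.7, 10], 0, 1], [[-42, -111.7, 45], 0, 1], [[-42, -111.7, 80], 0, 1]]'; python3 steer.py '[[[0, 0, 40], 0, 1], [[0, 0, 80], 0, 1], [[0, 0, 120], 0, 1], [[0, 0, 145], 0, 1], [[0, 0, 160], 0, 1]]';  python3 steer.py '[[[0, 0, 10], 0, 1], [[0, 0, 16], 0, 1], [[0, 0, 16], 0, 0], [[0, 0, 16], 0, 0], [[0, 0, 16], 0, 0]]'; python3 steer.py '[[[0, 0, 0], 0, 0], [[0, 0, 0], 0, 0], [[0, 0, 0], 0, 0], [[0, 0, 0], 0, 0], [[0, 0, 0], 0, 0]]';python3 steer.py '[[[0, 0, 0], 0, 0], [[0, 0, 0], 0, 0], [[0, 0, 0], 0, 0], [[0, 0, 0], 0, 0], [[0, 0, 0], 0, 0]]';python3 steer.py '[[[0, 0, 0], 0, 0], [[0, 0, 0], 0, 0], [[0, 0, 0], 0, 0]]'
```

```text
t: 20.3
eef_pos: [467.2, 388.2, 177.2]
tcp_rot: [-3.141, -0.0, -0.205]
ft_force: [0.2, -0.9, -0.6]
opening: 0.999
grip_force: 0.0
t: 20.72
eef_pos: [466.1, 384.8, 14.1]
tcp_rot: [3.137, 0.005, -0.208]
ft_force: [0.3, 0.5, 0.2]
opening: 0.997
grip_force: 0.0
t: 21.13
eef_pos: [468.6, 386.5, 4.1]
tcp_rot: [-3.141, -0.001, -0.208]
ft_force: [-0.4, 0.4, 0.6]
opening: 0.843
grip_force: 0.0
t: 21.55
eef_pos: [468.3, 386.3, 3.3]
tcp_rot: [-3.141, -0.0, -0.208]
ft_force: [-0.8, -0.3, 0.5]
opening: 0.499
grip_force: 0.0
t: 21.97
eef_pos: [468.3, 386.3, 3.1]
tcp_rot: [-3.142, -0.0, -0.208]
ft_force: [-0.0, -0.2, 2.1]
opening: 0.374
grip_force: 29.9
t: 22.22
eef_pos: [468.3, 386.3, 3.2]
tcp_rot: [-3.141, -0.0, -0.208]
ft_force: [1.2, 0.3, 1.4]
opening: 0.374
grip_force: 29.9
```

```bash
python3 steer.py '[[[0, 0, -20], 0, 0], [[0, 0, -60], 0, 0], [[0, 0, -100], -0.05, 0], [[0, 0, -140], -0.119, 0], [[0, 0, -180], -0.119, 0]]';python3 steer.py '[[[0, 10, -35], 0, 0], [[5, 45, -55], 0, 0], [[10, 85, -55], 0, 0], [[15, 125, -55], 0, 0], [[20, 165, -55], 0, 0]]';python3 steer.py '[[[10, 40, 0], 0, 0], [[20, 80, 0], 0, 0], [[30, 120, 0], 0, 0], [[40, 160, 0], 0, 0], [[50, 200, 0], 0, 0]]';python3 steer.py '[[[10, 38, 0], 0, 0], [[20, 75, 0], 0, 0], [[28.7, 89.2, 0], 0, 0], [[28.7, 89.2, 0], 0, 0], [[28.7, 89.2, 0], 0, 0]]';python3 steer.py '[[[0, 0, 0], 0, 0], [[0, 0, 0], 0, 0], [[0, 0, 0], 0, 0]]'; python3 - <<'E'
from h import *
np.set_printoptions(precision=1,suppress=True)
p,P=cloud("scene")
cv2.imwrite("pics/scene5.png",cv2.resize(p[140:260,200:340],None,fx=5,fy=5,interpolation=2)[:,:,::-1])
k=(P[...,2]>228)&(P[...,2]<252)&(P[...,0]>550)&(P[...,0]<610)&(abs(P[...,1]+78)<28)
w=maskplane('scene',k,240); d=np.array([.996,-.0889]); t=w@d; s=w@[-d[1],d[0]]
nz=np.array([580.7,-79.8])
print(len(w),'outer rel nose',t.max()-nz@d, 's range',s.min(),s.max(),'nose s',nz@[-d[1],d[0]],'ztilt',np.median(P[k][:,2]))
E
```

```text
t: 22.63
eef_pos: [467.7, 385.9, 184.7]
tcp_rot: [3.141, 0.001, -0.085]
ft_force: [1.2, -0.1, -1.3]
opening: 0.379
grip_force: 29.9
t: 23.05
eef_pos: [472.8, 218.6, 238.3]
tcp_rot: [3.142, -0.0, -0.088]
ft_force: [1.3, -0.4, -1.3]
opening: 0.372
grip_force: 29.9
t: 23.47
eef_pos: [505.0, 14.5, 238.1]
tcp_rot: [3.141, 0.0, -0.089]
ft_force: [1.4, -0.2, -0.6]
opening: 0.374
grip_force: 29.9
t: 23.88
eef_pos: [525.9, -75.1, 237.7]
tcp_rot: [-3.141, 0.001, -0.091]
ft_force: [-0.5, 1.3, -0.8]
opening: 0.376
grip_force: 29.9
t: 24.13
eef_pos: [525.9, -73.6, 238.2]
tcp_rot: [-3.142, 0.0, -0.087]
ft_force: [-0.4, -0.7, 0.0]
opening: 0.377
grip_force: 29.9
71 outer rel nose -2.7140737050465304 s range -47.20295273744249 -10.083546242592742 nose s -27.85656999999999 ztilt 241.77253060126975
```

View pics/scene5.png

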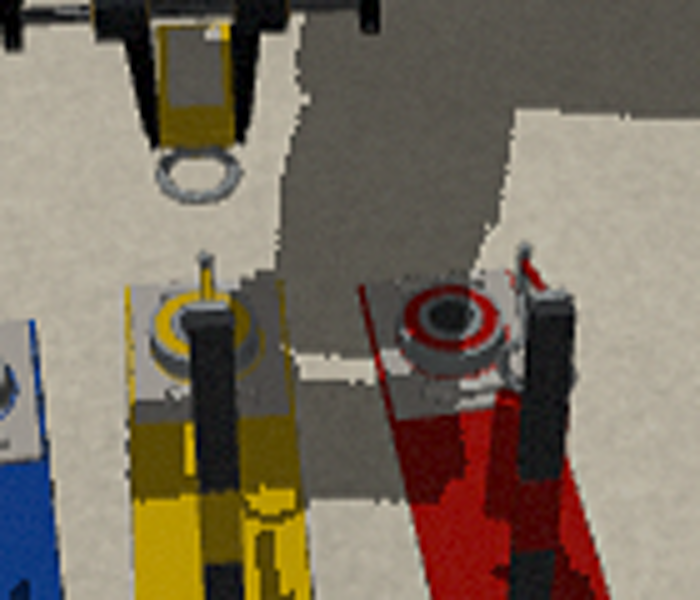

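The red tag hangs behind its closed hook (crop 510,400). The yellow eye is centred at crop (198,175), in line with its nose (205,253).

```bash
python3 steer.py '[[[15, 0, 0], 0, 0], [[15, 0, 0], 0, 0], [[15, 0, 0], 0, 0], [[15, 0, 10], 0, 0], [[15, 0, 18], 0, 0]]';python3 steer.py '[[[0, 0, 4], 0, 0], [[0, 0, 8], 0, 0], [[0, 0, 12], 0, 0], [[0, 0, 16], 0, 0], [[0, 0, 20], 0, 0]]';python3 steer.py '[[[0, 0, 4], 0, 0], [[0, 0, 8], 0, 0], [[0, 0, 12], 0, 0], [[0, 0, 16], 0, 0], [[0, 0, 20], 0, 0]]';python3 steer.py '[[[0, 0, 0], 0, 0], [[0, 0, 0], 0, 0], [[0, 0, 0], 0, 0]]'; python3 steer.py '[[[0, 0, 1], 0, 0], [[0, 0, 2], 0, 0], [[0, 0, 3], 0, 0], [[0, 0, 3], 0, 0], [[0, 0, 3], 0, 0]]'
```

```text
t: 24.6
eef_pos: [540.4, -75.9, 219.3]
tcp_rot: [3.142, -0.0, -0.089]
ft_force: [-0.6, 0.3, -0.6]
opening: 0.376
grip_force: 29.9
t: 25.02
eef_pos: [541.2, -76.4, 200.0]
tcp_rot: [3.141, -0.001, -0.089]
ft_force: [0.4, -0.4, 1.4]
opening: 0.375
grip_force: 29.9
t: 25.43
eef_pos: [540.8, -76.2, 179.5]
tcp_rot: [-3.142, 0.001, -0.089]
ft_force: [0.1, 0.6, 1.2]
opening: 0.377
grip_force: 29.9
t: 25.68
eef_pos: [541.0, -76.2, 180.1]
tcp_rot: [3.142, 0.0, -0.089]
ft_force: [-0.2, 0.2, -0.7]
opening: 0.377
grip_force: 29.9
t: 26.1
eef_pos: [541.6, -76.3, 177.5]
tcp_rot: [3.141, -0.002, -0.089]
ft_force: [2.7, 0.2, 3.7]
opening: 0.375
grip_force: 30.0
```

Same signature as red, so I'll release, retract high toward the switch side and check everything.

```bash
python3 steer.py '[[[0, 0, -2], 0, 0], [[0, 0, -2], 0, 0], [[0, 0, -2], 0, 0.7], [[0, 0, -2], 0, 0.7], [[0, 0, -2], 0, 0.7]]'; python3 steer.py '[[[0, 0, 0], 0, 0.7], [[0, 0, 0], 0, 0.7], [[0, 0, 0], 0, 0.7], [[0, 0, 0], 0, 0.7], [[0, 0, 0], 0, 0.7]]'; python3 steer.py '[[[-20, 0, 0], 0, 0.7], [[-40, 0, 0], 0, 0.7], [[-40, 0, -40], 0, 0.7], [[-40, 0, -80], 0, 0.5], [[-40, 0, -80], 0, 0.2]]'; python3 steer.py '[[[-40, -15, 0], -0.089, 0], [[-70, -50, 0], -0.089, 0], [[-70, -90, 0], -0.089, 0], [[-70, -130, 0], -0.089, 0], [[-70, -170, 0], -0.089, 0]]'; python3 steer.py '[[[0, -40, 0], 0, 0], [[0, -80, 0], 0, 0], [[0, -120, 0], 0, 0], [[0, -160, 0], 0, 0], [[0, -200, 0], 0, 0]]';python3 steer.py '[[[0, 0, 0], 0, 0], [[0, 0, 0], 0, 0], [[0, 0, 0], 0, 0], [[0, 0, 0], 0, 0], [[0, 0, 0], 0, 0]]'; python3 - <<'E'
from h import *
np.set_printoptions(precision=1,suppress=True)
G=dict(red=(454,68),yellow=(436,-68),blue=(452,-208))
for n in("top","scene"):
    p,P=cloud(n); np.savez(f"{n}6.npz",p=p,P=P)
    for c in G: print(n,c,ringfit(n,p,c,G[c],25,21,6))
    for c in("orange",):
        for m in comps(mask(p,c),10):
            q=P[m]
            if (q[:,1]>200).all(): v,u=np.nonzero(m); print(n,c,m.sum(),u.mean(),v.mean(),q.mean(0),plane(n,u.mean(),v.mean(),100))
    g=(np.linalg.norm(P[...,:2]-[600,273],axis=2)<70)&(p.max(2)<150)
    q=P[g&(P[...,2]<60)&(P[...,2]>25)]; print('block',len(q),np.median(q[:,2]),[np.array(a).round(1) for a in cv2.minAreaRect(q[:,:2].astype(np.float32))])
    if n=="scene": a=p[150:270,160:320]
    else: b=p[170:290,180:420]
cv2.imwrite("pics/s6.png",cv2.resize(a,None,fx=5,fy=5,interpolation=2)[:,:,::-1])
E
```

```text
t: 26.52
eef_pos: [540.6, -76.2, 178.9]
tcp_rot: [-3.142, 0.001, -0.089]
ft_force: [0.3, -0.2, -0.1]
opening: 0.531
grip_force: 0.0
t: 26.93
eef_pos: [541.0, -76.3, 179.1]
tcp_rot: [3.142, 0.0, -0.089]
ft_force: [0.1, 0.8, -0.4]
opening: 0.697
grip_force: 0.0
t: 27.35
eef_pos: [503.1, -73.2, 265.6]
tcp_rot: [3.14, -0.01, -0.089]
ft_force: [-0.1, 0.3, 0.9]
opening: 0.61
grip_force: 0.0
t: 27.77
eef_pos: [446.1, 104.5, 259.7]
tcp_rot: [-3.142, -0.001, -0.001]
ft_force: [0.2, -0.6, 1.2]
opening: 0.266
grip_force: 0.0
t: 28.18
eef_pos: [446.2, 305.0, 259.2]
tcp_rot: [-3.142, -0.0, 0.0]
ft_force: [1.1, -0.0, 0.1]
opening: 0.006
grip_force: 0.0
t: 28.6
eef_pos: [446.8, 301.8, 259.3]
tcp_rot: [3.142, -0.0, -0.002]
ft_force: [0.7, -0.4, 0.1]
opening: 0.004
grip_force: 0.0
top red (array([454.6,  67.1]), 128)
top yellow (array([435.6, -68.5]), 128)
top blue (array([ 450.2, -207.7]), 127)
top orange 51 200.62745098039215 212.92156862745097 [589.  273.   98.9] [[588.8 272.9]]
block 169 29.32743604346956 [array([620.7, 278. ]), array([69.7, 49. ]), np.float64(8.0)]
scene red (array([453.6,  67.3]), 114)
scene yellow (array([435.2, -69. ]), 97)
scene blue (array([ 451. , -209.1]), 82)
block 185 30.79742780440199 [array([625.2, 277.2]), array([67.2, 46.4]), np.float64(8.3)]
```

View pics/s6.png

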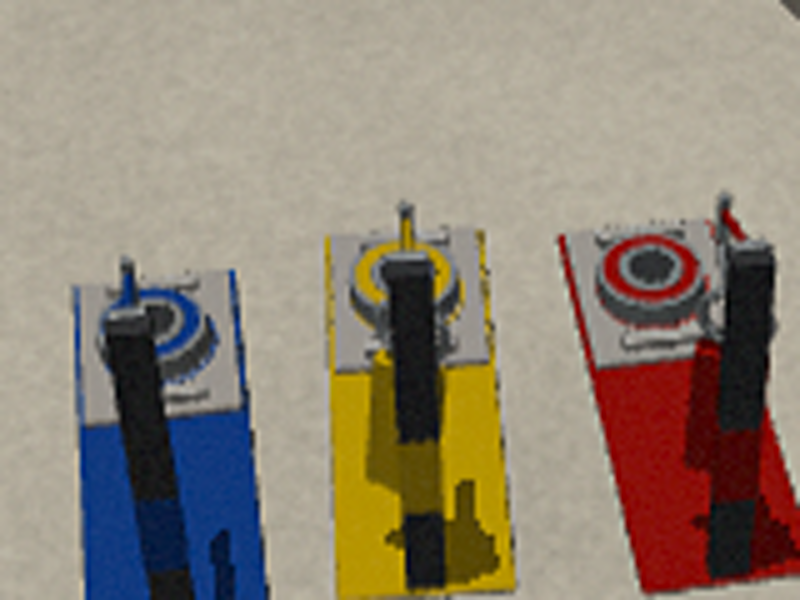

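All three bearings are still centred, both tags hang inside shut gates, and the switch block sits at (623,278) with yaw 0.14. Moving behind the lever.

```bash
python3 steer.py '[[[35, 15, 0], -0.07, 0], [[70, 30, 0], -0.14, 0], [[87, 36.8, 15], -0.14, 0], [[87, 36.8, 50], -0.14, 0], [[87, 36.8, 80], -0.14, 0]]'; python3 steer.py '[[[0, 0, 35], 0, 0], [[0, 0, 70], 0, 0], [[0, 0, 92], 0, 0], [[0, 0, 101], 0, 0], [[0, 0, 101], 0, 0]]'; python3 steer.py '[[[15, 0, 0], 0, 0], [[30, 0, 0], 0, 0], [[45, 0, 0], 0, 0], [[55, 0, 0], 0, 0], [[65, 0, 0], 0, 0]]'; python3 steer.py '[[[8, 0, 0], 0, 0], [[15, 0, 0], 0, 0], [[22, 0, 0], 0, 0], [[28, 0, 0], 0, 0], [[32, 0, 0], 0, 0]]'
```

```text
t: 29.12
eef_pos: [534.9, 264.6, 178.1]
tcp_rot: [-3.141, -0.002, 0.137]
ft_force: [-0.1, -0.5, -0.2]
opening: 0.001
grip_force: 0.0
t: 29.53
eef_pos: [533.1, 265.3, 76.5]
tcp_rot: [3.141, 0.003, 0.139]
ft_force: [0.2, 0.4, 0.4]
opening: 0.005
grip_force: 0.0
t: 29.95
eef_pos: [599.4, 275.2, 80.6]
tcp_rot: [-3.141, -0.003, 0.139]
ft_force: [-1.1, 0.7, 0.9]
opening: 0.005
grip_force: 0.5
t: 30.37
eef_pos: [630.2, 279.6, 78.2]
tcp_rot: [3.141, 0.0, 0.14]
ft_force: [-1.0, -0.1, -0.3]
opening: 0.0
grip_force: 0.5
```

```bash
python3 steer.py '[[[1, 0, 0], 0, 0], [[2, 0, 0], 0, 0], [[3, 0, 0], 0, 0], [[4, 0, 0], 0, 0], [[4, 0, 0], 0, 0]]'; python3 steer.py '[[[1, 0, 0], 0, 0], [[2, 0, 0], 0, 0], [[3, 0, 0], 0, 0], [[3, 0, 0], 0, 0], [[3, 0, 0], 0, 0]]'; python3 - <<'E'
from h import *
for n in("top","scene"):
    p,P=cloud(n)
    for m in comps(mask(p,"orange"),6):
        if (P[m][:,1]>200).all(): print(n,m.sum(),P[m].mean(0))
E
```

```text
t: 30.78
eef_pos: [633.6, 280.1, 78.1]
tcp_rot: [3.141, 0.0, 0.14]
ft_force: [-1.3, -0.0, -0.3]
opening: 0.009
grip_force: 0.3
t: 31.2
eef_pos: [636.4, 280.5, 78.1]
tcp_rot: [3.141, 0.0, 0.14]
ft_force: [-3.0, 0.1, 1.2]
opening: 0.002
grip_force: 1.3
```

```bash
python3 steer.py '[[[1, 0, 0], 0, 0], [[2, 0, 0], 0, 0], [[2, 0, 0], 0, 0], [[2, 0, 0], 0, 0]]';  python3 - <<'E'
from h import *
np.set_printoptions(precision=1,suppress=True)
p,P=cloud("scene")
for m in comps(mask(p,"orange",90,40)&(np.mgrid[:420,:560][1]>330),4):
    v,u=np.nonzero(m); print(m.sum(),u.mean(),v.mean(),P[m].mean(0))
cv2.imwrite("pics/s7.png",cv2.resize(p[140:280,320:440],None,fx=4,fy=4,interpolation=2)[:,:,::-1])
E
```

```text
t: 31.63
eef_pos: [636.8, 280.6, 77.9]
tcp_rot: [3.141, 0.004, 0.14]
ft_force: [-11.5, -1.3, 4.8]
opening: 0.004
grip_force: 5.5
16 344.125 4.125 [461.7 162.1 578. ]
4 390.0 2.5 [448.4 265.9 569.3]
4 391.5 6.5 [452.9 268.7 562.6]
6 386.5 10.666666666666666 [470.3 251.8 562.4]
4 345.75 17.5 [475.2 164.1 556.1]
10 394.0 26.2 [489.5 265.8 536.9]
6 392.3333333333333 29.5 [498.1 259.6 534.3]
4 397.0 33.75 [499.7 270.9 525. ]
4 358.0 39.0 [511.7 182.8 526.1]
4 401.0 47.25 [515.9 277.9 502.6]
6 402.0 54.5 [528.2 277.5 492.7]
6 359.0 56.833333333333336 [526.7 184.5 494.4]
5 401.6 64.6 [547.9 271.6 480.8]
5 405.8 68.0 [543.6 284.7 469.5]
4 423.5 85.5 [571.5 319.2 441.1]
4 425.25 90.0 [580.8 320.6 435.7]
6 432.3333333333333 108.0 [614.2 328.1 412.2]
5 388.2 116.8 [639.7 221.1 419.6]
5 426.8 138.4 [666.  303.2 375. ]
9 410.55555555555554 139.22222222222223 [671.6 264.2 381.8]
4 404.25 150.25 [692.1 245.  371.9]
5 410.4 152.0 [688.  261.7 362. ]
90 393.44444444444446 230.56666666666666 [662.8 282.4  95.4]
```

View pics/s7.png

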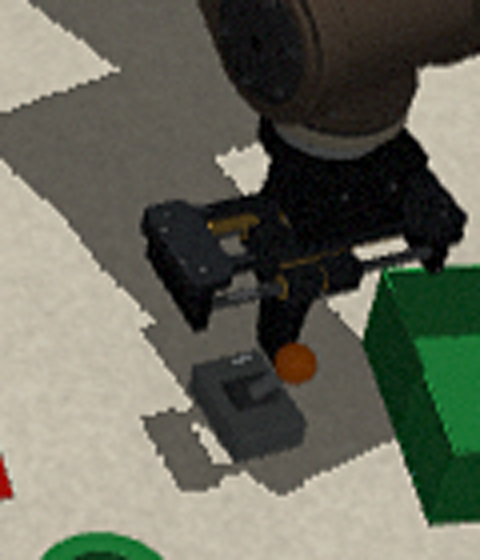

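The lever is at its far stop: force is 11 N and the ball is at (663,282), about 40 mm past the pivot. Now I'll retract, wait and re-check everything.

```bash
python3 steer.py '[[[-20, 0, 0], 0, 0], [[-60, 0, 0], 0, 0], [[-100, 0, 0], 0, 0], [[-120, 0, -30], 0, 0], [[-120, 0, -70], 0, 0]]'; python3 steer.py '[[[-10, 0, -40], 0, 0], [[-20, -20, -80], 0, 0], [[-20, -40, -120], 0, 0], [[-20, -60, -120], 0, 0], [[-20, -60, -120], 0, 0]]'; python3 steer.py '[[[0, 0, 0], 0, 0], [[0, 0, 0], 0, 0], [[0, 0, 0], 0, 0], [[0, 0, 0], 0, 0], [[0, 0, 0], 0, 0]]'; python3 - <<'E'
from h import *
np.set_printoptions(precision=1,suppress=True)
G=dict(red=(454,68),yellow=(436,-68),blue=(452,-208))
for n in("top","scene"):
    p,P=cloud(n)
    for c in G: print(n,c,ringfit(n,p,c,G[c],25,21,6))
    for m in comps(mask(p,"orange"),10):
        q=P[m]
        if (q[:,1]>200).all() and q[:,2].mean()<150: print(n,'ball',q.mean(0))
    if n=="scene": cv2.imwrite("pics/s8.png",cv2.resize(p[150:310,100:460],None,fx=2.2,fy=2.2,interpolation=2)[:,:,::-1])
E
```

```text
t: 32.1
eef_pos: [514.9, 263.1, 146.4]
tcp_rot: [3.14, 0.007, 0.141]
ft_force: [1.2, 0.2, 0.5]
opening: 0.004
grip_force: 0.0
t: 32.52
eef_pos: [492.1, 323.9, 271.7]
tcp_rot: [-3.139, -0.007, 0.142]
ft_force: [0.9, 0.4, -1.1]
opening: 0.003
grip_force: 0.0
t: 32.93
eef_pos: [491.8, 320.1, 267.5]
tcp_rot: [3.141, 0.001, 0.139]
ft_force: [-0.5, -0.2, 0.2]
opening: 0.004
grip_force: 0.0
top red (array([454.5,  67.1]), 126)
top yellow (array([435.6, -68.5]), 128)
top blue (array([ 450.2, -207.7]), 127)
scene red (array([453.6,  67.3]), 114)
scene yellow (array([435.2, -69. ]), 98)
scene blue (array([ 451. , -209.1]), 82)
scene ball [663.5 281.9  97.2]
```

View pics/s8.png

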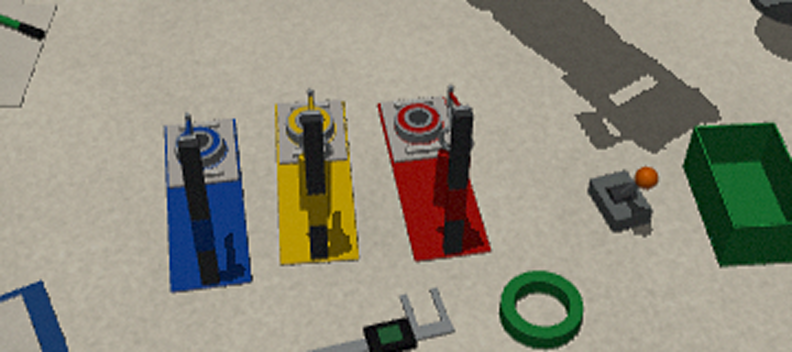

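Everything is in place: the lever is over, all bearings are centred, both tags hang, and the robot is clear.

```bash
python3 -c "
from cell import env
print(env.job_done())"
```

```text
the job is handed in; nothing more can be done
None
```

The display is set out and handed in, though hand-in returned no verdict: all three bearings sit within about 2–3 mm of their stage centres, the red and yellow tags hang in their shut hooks (no blue tag was on the counter), and the light's lever is fully over.

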